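Set the salt, then present the hoop dish with its thumb tab to the diner

ROBOT

A 6-joint arm with a two-finger parallel gripper is mounted at the origin on a cart in front of the work surface, level with it; the furniture and walls round the work are solid. World frame = base frame: x ahead of the robot, y to its left, z up, the work surface at z = 0. Lengths are in m, angles in rad, forces in N, time in s.
With the tool pointing down it reaches from about 0.35 to 0.85 m from the base axis. Payload 8.1 kg.
Tool frame: the origin (TCP) lies at the very end of the fingers, on their centre line; the grasp point (between the pads) lies 19 mm behind it; z points along the fingers, y is the line along which they close (so a half turn about z gives the same grasp; the last joint's range is limited). The gripper opens to 93 mm and grips with 3 to 60 N. Pads are 15 mm wide; open, the fingers measure 128 mm over their backs; the gripper's body (75 mm by 188 mm) begins 65 mm behind the grasp point.
Start: joints at [1.149, 0.13, 1.488, -0, 1.523, -0.085], TCP at [0.198, 0.566, 0.219] pointing down, gripper open.
Joint ranges: [-2.96, 2.96], [-0.89, 2.26], [0.02, 2.5], [-1.34, 4.48], [0, 2.73], [-2.66, 2.66]. Speed limits (rad/s): [2.39, 2.39, 2.79, 3.14, 3.14, 3.14].

INTERFACE

Orientations are given as a 3x3 rotation matrix whose columns are the frame's x, y, z axes.
In Python, from cell import manip, optics gives the robot as it stands.
- The arm moves only by the shell command python3 -m creep 'ROWS' [FORCE]. ROWS is JSON, a list that holds one entry, the list of rows, each a list of 7 numbers: the opening, from 0 (shut) to 1 (fully open), then the shift along the tool's x, y, z in cm, then the turn, a rotation vector about the tool's x, y, z in degrees. A call has 1 to 12 rows; each row is the pose to reach, as a shift and turn from the pose commanded when the call began, along the tool's axes at that moment; what a row does not reach only later rows make up. A row lasts 1/10 s, in which the tool goes at most 50 mm and 8.59 degrees, less where a joint would pass 70% of its speed; a pose out of reach is approached as far as the arm can. A call with a gripper value outside its range is refused whole. The fingers move at their own pace and stop on an object; FORCE is the grip in N (left out, the last holds). Time passes only in rows, so rows that repeat a pose let the fingers close. It gives the time, the measured TCP pose, the force, the opening and the grip force at its end, in the units of the state.
- manip.sense(): the state, without advancing time (a new reading comes with each control period).
- optics.capture(name): name is "scene" or "top" or "wrist"; returns the picture (384x512x3 uint8, red, green, blue); there is no depth.
- optics.camera_params(name): a dict with "mtx" (3x3 intrinsics, pixels), "dist" ([k1, k2, p1, p2, k3] as OpenCV has them; the pictures are not rectified), "xyz" and "attitude" of the camera in the world; the wrist camera has in their place "T_tool_cam" (4x4, takes a point from camera to tool coordinates, whose origin is the TCP and whose axes are the flange's). Camera axes: x right, y down, z forward; pixel columns grow to the right and rows downward; lengths in m; the calibration is good to about 2 mm. A picture is of the moment at which its call begins: read the wrist's pose just before it. camera_params takes no time and is no camera call.
- manip.job_done(): hands the job in; it is judged then, once.
Trained networks look in the newest picture that a camera, given by its name, has taken for a name from the list of things; names that differ only in an ending like _2 or _b are one class to them, and where a whole thing is asked for, a point or a joint stands for the part that bears it (a point fixed in the world has none). Each returns a list of dicts, best first, with "confidence" (0 to 1); they miss things now and then, are a little off and sometimes report something else, mostly with a low value. They report only what shows in the picture. A call takes as long as a camera call.
- optics.find_in(target, camera): "at" ([row, column] in pixels, amid what is visible of it).
- optics.outline_of(target, camera): "mask" (384x512 bool, what is visible of it) and "at" ([row, column] in pixels, amid what is visible of it).
The state is a dict: "time_s": time; "joint_positions": joint angles; "qvel": joint speeds; "tau": joint torques, N m; "position": TCP position; "eef_rot": TCP orientation; "ft_force": force on the tool from outside, world axes, zero at the start; "ft_torque": the same for the moment, N m; "grip_width": finger opening in m; "grip_force": force on a finger pad.
Only numpy, scipy, OpenCV 4.12 (cv2) and the standard library are available. Lean on these libraries where they do the work, as an engineer would, in place of code of your own. Each camera call takes 0.05 s, during which the arm holds its last target. There are 200 camera calls.

TASK

First stand the salt shaker upright in the small white ring on the grey place mat and let go of it. Then lift the white dish by the wooden grip of its hoop, carry it above the mat's large white ring and turn it a quarter turn so that its red thumb tab points squarely to the mat's yellow-striped front edge, keeping it level throughout so that the loose cherry tomato never leaves the blue line round the middle. Finish still holding the dish there, level and still, its underside about 6 cm above the large ring, not put down, and leave the pepper mill where it stands.

Things in the scene. Friction and masses are not known exactly. Their poses are not given: they have to be found in the camera images.
- mat: grey place mat, 190 x 300 x 3 mm, fixed to the worktop. Origin: centre of its underside (z = 0); its x axis runs across the 190 mm, away from the robot; its y axis along the 300 mm, to the left. A yellow stripe runs along its front (-x) edge; two thin white rings are printed on it. It lies turned by up to about 0.12 rad.
- dish_ring (a point): centre of the large white ring on the mat (diameter 120 mm), on the mat's top face, at (0, 45) mm in the mat's frame; axes as the mat's
- salt_ring (a point): centre of the small white ring on the mat (diameter 60 mm), on the mat's top face, at (0, -105) mm in the mat's frame; axes as the mat's
- salt_center (a point): salt shaker with clear body and grey cap, upright, 44 mm in diameter, 90 mm high, 80 to 130 g, straight sides up to 60 mm, narrower cap; this point is on its axis, 45 mm above its underside; z is up along its axis. It starts on the bare worktop to the right of the mat; it and the pepper mill swap places from run to run.
- pepper_mill: bystander: pepper mill with grey top and clear lower body, 51 mm in diameter, 150 mm high, loose; origin at the centre of its underside. Leave it standing where it is.
- dish: white round serving dish, 176 mm across, rim 34 mm high, loose, 0.28 to 0.42 kg, starting left of the mat. Origin: centre of its underside; z up. Red thumb tab along its +x, to 117 mm from the centre; at the start it points to the mat's +y within 0.15 rad. Inside: cone of 6 degrees slope, blue line of 60 mm diameter. Steel hoop in its y-z plane, legs at y = -83 and +83 mm.
- dish_grip (a point): centre of the wooden grip bar on top of the hoop, on the dish's centre line, 118 mm above its underside; axes as the dish's. The bar runs along the dish's y axis: 76 mm long, 14 mm wide (along the dish's x), 18 mm high. Free space below it down to the tomato's top (40 mm above the underside). The dish's centre of mass lies below the grip's centre.
- dish_tab (a point): centre of the red thumb tab (34 x 34 x 6 mm) on the dish's rim, 100 mm from the dish's centre along its +x axis and 31 mm above its underside
- tomato_center (a point): centre of the loose cherry tomato, a red ball of 30 mm diameter and about 15 g lying at the centre of the dish; it rolls freely, its axes mean nothing

How it is judged:
On the way, in this order (a step that is already met when the one before it is completed fails the run):
1. the salt shaker stands upright in the small ring, released, at rest (horizontal distance between salt_center and salt_ring below 0.015 m and angle between salt_center's own z axis and vertical below 0.1 rad and height (world z) of salt_center below 0.054 m and contact force between the fingers and salt_shaker below 0.1 N and linear speed of salt_shaker below 0.02 m/s), for 0.2 s.
2. the dish is held by the gripper, level, its underside more than 25 mm up (height (world z) of dish above 0.025 m and angle between dish's own z axis and vertical below 0.14 rad and contact force between the fingers and dish above 1 N), for 0.2 s.
At the end, for the whole second after the job is handed in: Gripper holds the dish still and level (0.1 rad), underside 30-130 mm up, within 30 mm of the large ring's centre, tab to the striped edge within 0.15 rad; tomato within 30 mm of the dish's centre; salt upright on the mat within 15 mm of the small ring's centre (horizontal distance between dish and dish_ring below 0.03 m and height (world z) of dish between 0.03 and 0.13 m and angle between each of dish, salt_center's own z axis and vertical below 0.1 rad and angle between the x axis of dish and the x axis of mat, either way round below 0.15 rad and x of dish_tab in the frame of dish_ring below -0.05 m and linear speed of each of dish, salt_shaker below 0.02 m/s and angular speed of dish below 0.15 rad/s and horizontal distance between tomato_center and dish below 0.03 m and contact force between tomato and dish above 0.03 N and contact force between the fingers and dish above 1 N and contact force between dish and mat below 0.05 N and horizontal distance between salt_center and salt_ring below 0.015 m and height (world z) of salt_center below 0.054 m); the arm keeps its last pose, push and grip.
It fails at once if the tomato rolls out over the blue line (its centre more than 32 mm from the dish's centre) (horizontal distance between tomato_center and dish above 0.032 m).
It fails at once if the dish is tilted by more than 0.2 rad (angle between dish's own z axis and vertical above 0.2 rad).
It fails at once if the pepper mill is pushed more than 30 mm or tipped (distance of pepper_mill from where it was at the start of the episode above 0.03 m or angle between pepper_mill's own z axis and vertical above 0.3 rad).
It also fails if it takes over 64 s, if anything falls off the work surface, if the arm or the gripper's body presses on something with over 40 N, if the wrist force passes 120 N, or if a joint passes its speed limit or range.

## Working session

There is one attempt and no reset: what is moved stays moved. The work goes in short steps, Python scripts to look and compute and a shell command to move; the robot and the scene stay as the last step left them, time stands still between calls to the robot, and variables do not carry over. Pictures are saved under pics/ and viewed, at most 13 in all, crops included, and the job is handed in when it is done.

```bash
ls; mkdir -p pics
cat > h.py <<'E'
import numpy as np, cv2
from cell import manip, optics
def cam(n, s=None):
    p=optics.camera_params(n); K=np.array(p['mtx'],float); d=np.array(p['dist'],float)
    if 'T_tool_cam' in p:
        T=np.array(p['T_tool_cam']); R0=np.array(s['eef_rot']); 
        return K,d,R0@T[:3,:3],R0@T[:3,3]+np.array(s['position'])
    R=np.array(p['attitude'],float)
    return K,d,R,np.array(p['xyz'],float)
def ray(n,px,z,s=None):
    "pixels [[row,col]] -> world pts at height z"
    K,d,R,t=cam(n,s); px=np.atleast_2d(px).astype(float)
    u=cv2.undistortPoints(px[:,None,::-1].copy(),K,d)[:,0]
    v=np.c_[u,np.ones(len(u))]@R.T
    return t+v*((z-t[2])/v[:,2])[:,None]
def proj(n,P,s=None):
    K,d,R,t=cam(n,s); c=(np.atleast_2d(P)-t)@R
    return cv2.projectPoints(c,np.zeros(3),np.zeros(3),K,d)[0][:,0,::-1]
def save(n,f):
    im=optics.capture(n); cv2.imwrite('pics/'+f,im[:,:,::-1]); return im
E
python3 - <<'E'
from h import *
print(optics.camera_params('top'));print(optics.camera_params('scene'))
a=save('top','a.png');b=save('scene','b.png')
cv2.imwrite('pics/ab.png',cv2.resize(np.hstack([a,b])[:,:,::-1],(800,300)))
for c in('top','scene'):
  for t in ('mat','salt_center','pepper_mill','dish','dish_grip','dish_tab','tomato_center'):
    for r in optics.find_in(t,c)[:2]: print(c,t,np.round(r['at']),round(r['confidence'],2))
print(manip.sense())
E
```

```text
pics
{'mtx': array([[491.42053673,   0.        , 249.77347167],
       [  0.        , 491.42053673, 192.56651771],
       [  0.        ,   0.        ,   1.        ]]), 'dist': array([-0.18888597,  0.        ,  0.        ,  0.        ,  0.        ]), 'xyz': array([0.39239975, 0.0276971 , 1.47943028]), 'attitude': array([[ 2.90120699e-03, -9.97224332e-01,  7.43990200e-02],
       [-9.99995741e-01, -2.86945112e-03,  5.33718677e-04],
       [-3.18752900e-04, -7.44002516e-02, -9.97228410e-01]])}
{'mtx': array([[353.70263529,   0.        , 255.82622594],
       [  0.        , 353.70263529, 192.23583586],
       [  0.        ,   0.        ,   1.        ]]), 'dist': array([-0.01682459,  0.        ,  0.        ,  0.        ,  0.        ]), 'xyz': array([-0.1389644 , -0.63736427,  0.5429575 ]), 'attitude': array([[ 0.72893511, -0.29054857,  0.61986703],
       [-0.68415528, -0.34117444,  0.64461737],
       [ 0.02419013, -0.89396953, -0.44747437]])}
top mat [206. 288.] 0.66
top mat [199. 372.] 0.42
top salt_center [197. 371.] 0.71
top pepper_mill [226. 361.] 0.75
top dish [197. 192.] 0.96
top 
[... 381 characters left out ...]
376e-06,
        1.52297795e+00, -8.53925371e-02]), 'qvel': array([-0.00039172,  0.0002591 , -0.00018357,  0.00115266, -0.00107351,
        0.00014937]), 'tau': array([-4.85447288e-06, -5.59717047e+01, -4.92019236e+01,  7.67800002e-02,
        2.26002006e-02,  8.79525999e-06]), 'position': array([0.19827058, 0.56631023, 0.2186522 ]), 'eef_rot': array([[-9.43814120e-01,  3.30476786e-01,  2.59436564e-05],
       [ 3.30476787e-01,  9.43814119e-01,  3.56661997e-05],
       [-1.26991382e-05,  4.22360391e-05, -9.99999999e-01]]), 'ft_force': array([0.19413293, 0.40569506, 0.40777407]), 'ft_torque': array([ 0.01699565, -0.01850937, -0.06822195]), 'grip_force': 0.0, 'grip_width': 0.09299038942755507}
```

View pics/a.png

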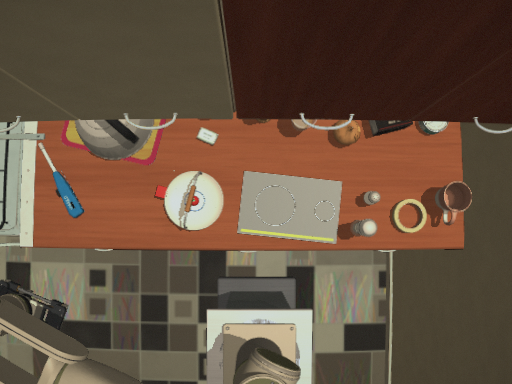

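View pics/b.png

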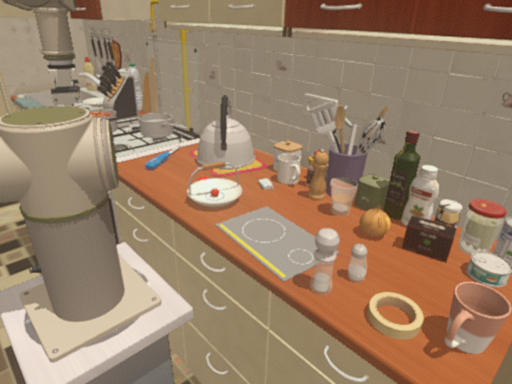

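The top view shows the mat at about (206,290) with its stripe at the bottom. The salt is at about (197,371), the mill at (228,364), the dish at (200,194) with its tab to the left at (193,160), and the hoop bar near (197,188). The scene view agrees. Next I measure these in the world frame.

Run:
```python
from h import *
from scipy.optimize import least_squares
im=optics.capture('top'); optics.capture('scene')
hsv=cv2.cvtColor(im,cv2.COLOR_RGB2HSV)
def big(m):
    n,l,st,c=cv2.connectedComponentsWithStats(m.astype(np.uint8)); return l==1+np.argmax(st[1:,4])
# mat: grey+stripe
box=np.zeros((384,512),bool);box[160:250,230:350]=1
red=(hsv[...,0]<12)&(hsv[...,1]>120)
m=big(box&~red)
P=ray('top',np.argwhere(m),.003)[:,:2]
r=cv2.minAreaRect(P.astype(np.float32)*1000); print('mat rect',r)
for t in('mat',):
    o=optics.outline_of(t,'top')[0]; P=ray('top',np.argwhere(o['mask']),.003)[:,:2]; print(t,o['confidence'],cv2.minAreaRect(P.astype(np.float32)*1000))
st=box&(hsv[...,0]>22)&(hsv[...,0]<40)&(hsv[...,1]>120)
S=ray('top',np.argwhere(st),.003)[:,:2]; u=np.linalg.svd(S-S.mean(0))[2][0] if len(S)>5 else 0; print('stripe',len(S),S.mean(0),u,np.arctan2(u[0],u[1]))
# two-view triangulation of mask bottoms etc
for t,z in(('salt_center',.045),('pepper_mill',.075),('dish',.03),('dish_grip',.118),('dish_tab',.031),('tomato_center',.02)):
  for c in('top','scene'):
    for o in optics.outline_of(t,c)[:2]:
      a=np.argwhere(o['mask']); print(t,c,round(o['confidence'],2),a.min(0),a.max(0),len(a),'ctr@z',ray(c,a.mean(0),z)[0].round(3))
tab=red&(hsv[...,2]>120); tab[:,:150]=0;tab[:,172:]=0;tab[:180]=0;tab[205:]=0
tab=(hsv[...,1]>200)&(im[...,0]>170)&(im[...,1]<60); a=np.argwhere(tab); a=a[(a[:,1]>145)&(a[:,1]<172)&(a[:,0]>180)&(a[:,0]<205)]; print('tab',len(a),a.mean(0),ray('top',a.mean(0),.034)[0])
# dish rim: white pixels
w=(hsv[...,1]<60)&(hsv[...,2]>130); w[:,:160]=0;w[:,228:]=0;w[:165]=0;w[235:]=0; w=big(w)
print('dish',cv2.minEnclosingCircle(ray('top',np.argwhere(w),.034)[:,:2].astype(np.float32)*1000))
cv2.imwrite('pics/c.png',cv2.resize(im[150:250,140:400,::-1],(780,300),interpolation=cv2.INTER_CUBIC))
```

```text
mat rect ((459.78369140625, -91.99545288085938), (301.63641357421875, 191.2502899169922), 83.91173553466797)
mat 0.71 ((460.12579345703125, -91.95960998535156), (306.759033203125, 191.558349609375), 83.68795776367188)
stripe 212 [ 0.37707689 -0.07776778] [0.10694505 0.99426493] 0.10714996600893953
salt_center top 0.63 [191 363] [204 379] 190 ctr@z [ 0.486 -0.331  0.045]
salt_center top 0.51 [171 156] [229 222] 2770 ctr@z [0.478 0.197 0.045]
salt_center scene 0.96 [244 348] [282 366] 609 ctr@z [ 0.478 -0.334  0.045]
pepper_mill top 0.64 [219 350] [236 376] 408 ctr@z [ 0.397 -0.299  0.075]
pepper_mill scene 0.57 [228 310] [295 338] 1396 ctr@z [ 0.393 -0.299  0.075]
dish top 0.86 [170 156] [230 222] 2836 ctr@z [0.478 0.199 0.03 ]
dish scene 0.68 [162 187] [207 240] 1415 ctr@z [0.482 0.216 0.03 ]
dish scene 0.68 [228 310] [294 338] 1358 ctr@z [ 0.446 -0.266  0.03 ]
dish_grip top 0.75 [171 155] [229 222] 2808 ctr@z [0.474 0.189 0.118]
dish_grip scene 0.84 [162 187] [206 240] 1332 ctr@z [0.375 0.068 0.118]
dish_grip scene 0.24 [207 217] [280 314] 4057 ctr@z [ 0.318 -0.217  0.118]
dish_tab scene 0.89 [163 188] [206 240] 1269 ctr@z [0.483 0.211 0.031]
tomato_center top 0.62 [196 192] [205 198] 51 ctr@z [0.476 0.192 0.02 ]
tomato_center top 0.3 [171 237] [244 341] 6261 ctr@z [ 0.459 -0.09   0.02 ]
tomato_center scene 0.59 [188 210] [196 218] 61 ctr@z [0.48  0.204 0.02 ]
tab 0 [nan nan] [nan nan nan]
dish ((477.2771301269531, 195.9033966064453), 87.32769775390625)<stdin>:23: RuntimeWarning: Mean of empty slice.
  ret = um.true_divide(
```

View pics/c.png

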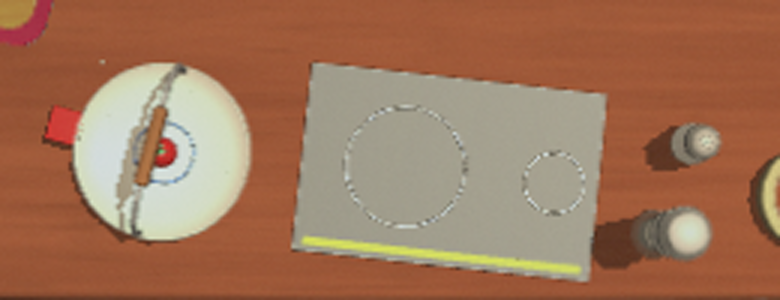

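```bash
cat >> h.py <<'E'
def go(p,yaw,s=None):
    "shift cm and turn deg in tool axes to TCP p (world), tool y at yaw deg, tool down"
    s=s or manip.sense(); R=np.array(s['eef_rot']); a=np.radians(yaw)
    y=np.array([np.cos(a),np.sin(a),0]); z=np.array([0,0,-1.]); G=np.c_[np.cross(y,z),y,z]
    from scipy.spatial.transform import Rotation as Q
    print('shift',(R.T@(np.array(p)-s['position'])*100).round(2),'turn',Q.from_matrix(R.T@G).as_rotvec(degrees=True).round(2))
def where():
    s=manip.sense(); R=np.array(s['eef_rot']); print(round(s['time_s'],2),np.round(s['position'],4),'yaw',np.degrees(np.arctan2(R[1,1],R[0,1])).round(2),'tilt',R[2].round(4),'w',round(s['grip_width'],4),'f',round(s['grip_force'],2),np.round(s['ft_force'],2),'q',np.round(s['joint_positions'],2)); return s
E
python3 - <<'E'
from h import *
print(np.round(optics.camera_params('wrist')['T_tool_cam'],3))
go([.42,.12,.27],70.7-95)
go([.482,-.333,.27],-111.3)
E
```

```text
[[ 0.002 -0.965 -0.263  0.073]
 [ 1.     0.002  0.001  0.001]
 [-0.    -0.263  0.965 -0.165]
 [ 0.     0.     0.     1.   ]]
shift [-35.68 -34.8   -5.14] turn [ 0. -0. 95.]
shift [-56.5  -75.5   -5.14] turn [   0.    0. -178.]
```

```bash
python3 -m creep '[[[1,-2,-2,-3,0,0,5],[1,-5,-5,-5,0,0,12],[1,-9,-9,-5,0,0,20],[1,-13,-12,-5,0,0,28],[1,-17,-15,-5,0,0,37],[1,-21,-19,-5,0,0,46],[1,-24,-23,-5,0,0,54],[1,-27,-26,-5,0,0,63],[1,-30,-29,-5,0,0,71],[1,-33,-32,-5,0,0,80],[1,-35,-34,-5,0,0,88],[1,-35.7,-34.8,-5,0,0,95]]]'; python3 -c "
from h import *
where(); go([.482,-.333,.27],-111.3)"
```

```text
time_s: 2.75
position: [0.4211, 0.1173, 0.2688]
eef_rot: [[0.42, 0.908, 0.001], [0.908, -0.42, -0.001], [-0.0, 0.001, -1.0]]
ft_force: [-1.4, -0.6, -0.1]
grip_width: 0.093
grip_force: 0.0
2.75 [0.4211 0.1173 0.2688] yaw -24.82 tilt [-3.e-04  9.e-04 -1.e+00] w 0.093 f 0.0 [-1.39 -0.58 -0.13] q [ 0.15 -0.34  1.83 -0.    1.65  0.59]
shift [-38.32  24.43  -0.09] turn [ 5.000e-02 -3.000e-02  8.648e+01]
```

```bash
python3 -m creep '[[[1,-3,2,0,0,0,8],[1,-6.5,4,0,0,0,16],[1,-10,6.5,0,0,0,24],[1,-14,9,0,0,0,32],[1,-18,11.5,0,0,0,40],[1,-22,14,0,0,0,48],[1,-26,16.5,0,0,0,56],[1,-30,19,0,0,0,64],[1,-34,21.5,0,0,0,72],[1,-37,23.5,0,0,0,80],[1,-38.3,24.4,0,0,0,86.5],[1,-38.3,24.4,0,0,0,86.5]]]'; python3 -c "
from h import *
s=where(); im=save('wrist','w1.png')
for t,z in (('salt_center',.06),('pepper_mill',.1)):
  for o in optics.outline_of(t,'wrist')[:2]:
    a=np.argwhere(o['mask']); print(t,round(o['confidence'],2),a.min(0),a.max(0),len(a),'@z',ray('wrist',a.mean(0),z,s)[0].round(3))
"
```

```text
time_s: 3.95
position: [0.4845, -0.3317, 0.2679]
eef_rot: [[0.933, -0.36, -0.001], [-0.36, -0.933, 0.0], [-0.001, 0.0, -1.0]]
ft_force: [-0.3, 1.0, 0.6]
grip_width: 0.0932
grip_force: 0.0
3.95 [ 0.4845 -0.3317  0.2679] yaw -111.08 tilt [-9.e-04  1.e-04 -1.e+00] w 0.0932 f 0.0 [-0.28  0.96  0.65] q [-0.69  0.08  1.45 -0.    1.61  1.25]
salt_center 0.76 [140 243] [182 276] 1166 @z [ 0.488 -0.332  0.06 ]
pepper_mill 0.95 [206 235] [280 284] 2845 @z [ 0.404 -0.3    0.1  ]
```

View pics/w1.png

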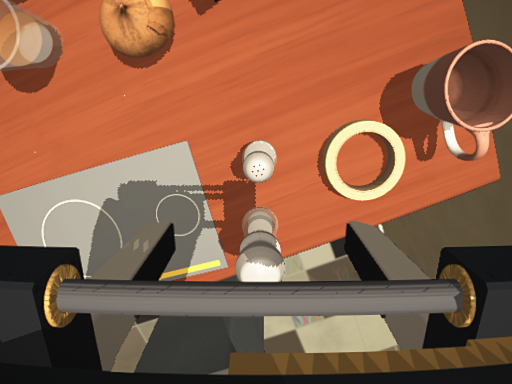

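Run:
```python
from h import *
s=manip.sense()
print('cap',ray('wrist',[[166,259]],.088,s).round(4))
print('ring s,l',ray('wrist',[[214.5,178],[237,81]],.003,s).round(4))
print('bangle left edge',ray('wrist',[[160,321]],.015,s).round(4))
th=np.linspace(0,2*np.pi,60)
def bb(c):
    P=np.vstack([np.c_[c[0]+r*np.cos(th),c[1]+r*np.sin(th),0*th+z] for r,z in((.022,0),(.022,.06),(.016,.09))])
    q=proj('wrist',P,s); return np.r_[q.min(0),q.max(0)]
from scipy.optimize import least_squares
ob=np.array([140,243,182.5,276.5])
r=least_squares(lambda c:bb(c)-ob,[.485,-.332]); print(r.x,r.fun)
go([r.x[0],r.x[1],.1],-111.3)
```

```text
cap [[ 0.4875 -0.3284  0.088 ]]
ring s,l [[ 0.4467 -0.1931  0.003 ]
 [ 0.4644 -0.0445  0.003 ]]
bangle left edge [[ 0.4532 -0.4004  0.015 ]]
[ 0.48424692 -0.3280153 ] [-1.5848419  -2.43044031  1.41158127  2.43101626]
shift [-0.09 -0.04 16.86] turn [-0.02  0.02  0.69]
```

The wrist view shows the salt cap at (166,259), the small ring at (214,178) and the bangle right of the salt with enough finger clearance. The mill sits behind, on the opposite side from the camera. I'll go straight down now.

```bash
python3 -m creep '[[[0.8,0,0,3,0,0,0],[0.8,0,0,7,0,0,0],[0.8,0,0,11,0,0,0],[0.8,0,0,14,0,0,0],[0.8,0,0,17,0,0,0],[0.8,0,0,20,0,0,0],[0.8,0,0,22,0,0,0],[0.8,0,0,23.5,0,0,0],[0.8,0,0,24.4,0,0,0],[0.8,0,0,24.4,0,0,0],[0.8,0,0,24.4,0,0,0]]]' 20; python3 -m creep '[[[0.3,0,0,0,0,0,0],[0.3,0,0,0,0,0,0],[0.3,0,0,0,0,0,0],[0.3,0,0,0,0,0,0],[0.3,0,0,0,0,0,0],[0.3,0,0,0,0,0,0],[0.3,0,0,0,0,0,0],[0.3,0,0,0,0,0,0]]]' 20;  python3 -c "
from h import *
s=where(); go([.4476,-.1945,.15],-111.3)
im=save('wrist','w2.png')"
```

```text
time_s: 5.2
position: [0.4857, -0.3298, 0.0257]
eef_rot: [[0.935, -0.354, 0.001], [-0.354, -0.935, -0.001], [0.001, 0.0, -1.0]]
ft_force: [-0.4, 0.1, -0.1]
grip_width: 0.0748
grip_force: 0.0
time_s: 6.0
position: [0.4851, -0.3299, 0.0249]
eef_rot: [[0.935, -0.355, 0.0], [-0.355, -0.935, -0.0], [0.0, 0.0, -1.0]]
ft_force: [-0.2, -1.1, 3.7]
grip_width: 0.0415
grip_force: 20.0
6.0 [ 0.4851 -0.3299  0.0249] yaw -110.8 tilt [ 4.e-04  3.e-04 -1.e+00] w 0.0415 f 20.0 [-0.22 -1.12  3.69] q [-0.68  0.27  1.7  -0.    1.17  1.25]
shift [ -8.31 -11.32 -12.52] turn [ 0.02 -0.02  0.5 ]
```

View pics/w2.png

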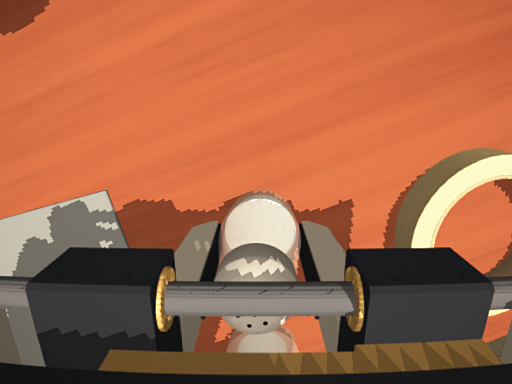

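Run:
```python
from h import *
s=manip.sense(); th=np.linspace(0,2*np.pi,60)
for dx in(0,.01,-.01):
  c=s['position']+dx*np.array(s['eef_rot'])[:,0]
  for r,z in((.022,0),(.022,.06),(.016,.09)):
    q=proj('wrist',np.c_[c[0]+r*np.cos(th),c[1]+r*np.sin(th),0*th+z],s); print(dx,z,q.min(0).round(),q.max(0).round())
```

```text
0 0 [186. 224.] [253. 296.]
0 0.06 [222. 211.] [312. 311.]
0 0.09 [271. 216.] [347. 306.]
0.01 0 [169. 224.] [238. 297.]
0.01 0.06 [199. 210.] [293. 312.]
0.01 0.09 [244. 215.] [325. 308.]
-0.01 0 [202. 225.] [267. 296.]
-0.01 0.06 [244. 212.] [330. 310.]
-0.01 0.09 [296. 217.] [368. 305.]
```

```bash
python3 -m creep '[[[0.3,0,0,-0.5,0,0,0],[0.3,0,0,-2,0,0,0],[0.3,0,0,-4.5,0,0,0],[0.3,0,0,-7.5,0,0,0],[0.3,0,0,-10.5,0,0,0],[0.3,0,0,-13,0,0,0],[0.3,0,0,-14.5,0,0,0],[0.3,0,0,-15,0,0,0],[0.3,0,0,-15,0,0,0]]]' ; python3 -c "
from h import *
s=where(); go([.4494,-.191,.175],-26)"
```

```text
time_s: 6.95
position: [0.4852, -0.3297, 0.1751]
eef_rot: [[0.935, -0.355, 0.001], [-0.355, -0.935, -0.001], [0.001, 0.0, -1.0]]
ft_force: [0.3, 1.1, -1.6]
grip_width: 0.0415
grip_force: 20.0
6.95 [ 0.4852 -0.3297  0.1751] yaw -110.79 tilt [ 8.e-04  2.e-04 -1.e+00] w 0.0415 f 20.0 [ 0.3   1.1  -1.59] q [-0.68  0.12  1.58  0.    1.44  1.25]
shift [ -8.27 -11.69   0.  ] turn [ 5.000e-02 -3.000e-02 -8.479e+01]
```

```bash
python3 -m creep '[[[0.3,-0.3,-0.5,0,0,0,-4],[0.3,-1,-1.5,0,0,0,-11],[0.3,-1.8,-2.6,0,0,0,-19],[0.3,-2.7,-3.8,0,0,0,-27],[0.3,-3.6,-5,0,0,0,-35],[0.3,-4.5,-6.3,0,0,0,-43],[0.3,-5.4,-7.6,0,0,0,-51],[0.3,-6.3,-8.9,0,0,0,-59],[0.3,-7.1,-10,0,0,0,-67],[0.3,-7.8,-11,0,0,0,-75],[0.3,-8.2,-11.6,0,0,0,-82],[0.3,-8.3,-11.7,0,0,0,-84.8]]]'; python3 -m creep '[[[0.3,0,0,1,0,0,0],[0.3,0,0,3,0,0,0],[0.3,0,0,5.5,0,0,0],[0.3,0,0,8,0,0,0],[0.3,0,0,10,0,0,0],[0.3,0,0,11,0,0,0],[0.3,0,0,11,0,0,0],[0.3,0,0,11,0,0,0]]]'
python3 - <<'E'
from h import *
s=where(); save('wrist','w3.png'); save('scene','s3.png'); save('top','t3.png')
go([.4494,-.191,.029],-26)
c=np.array([.4476,-.1945]); th=np.linspace(0,2*np.pi,60)
for dx in(0,-.005):
  c=s['position']+dx*np.array(s['eef_rot'])[:,0]
  for r,z in((.022,.035),(.022,.095),(.016,.125)):
    q=proj('wrist',np.c_[c[0]+r*np.cos(th),c[1]+r*np.sin(th),0*th+z],s); print(dx,z,q.min(0).round(),q.max(0).round())
E
```

```text
time_s: 8.15
position: [0.4477, -0.1893, 0.1725]
eef_rot: [[0.433, 0.901, -0.003], [0.901, -0.433, 0.002], [0.0, -0.004, -1.0]]
ft_force: [-0.1, -0.2, -0.8]
grip_width: 0.0419
grip_force: 20.0
time_s: 8.95
position: [0.4489, -0.1908, 0.0647]
eef_rot: [[0.439, 0.898, -0.0], [0.898, -0.439, 0.0], [0.0, -0.0, -1.0]]
ft_force: [0.1, -0.7, -0.5]
grip_width: 0.0417
grip_force: 20.0
8.95 [ 0.4489 -0.1908  0.0647] yaw -26.04 tilt [ 0.e+00 -4.e-04 -1.e+00] w 0.0417 f 20.0 [ 0.12 -0.68 -0.51] q [-0.51 -0.04  1.96  0.    1.23 -0.05]
shift [ 0.01 -0.06  3.69] turn [ 0.12  0.01 -0.01]
0 0.035 [185. 225.] [251. 295.]
0 0.095 [220. 211.] [307. 308.]
0 0.125 [266. 216.] [340. 303.]
-0.005 0.035 [193. 225.] [258. 295.]
-0.005 0.095 [231. 212.] [316. 308.]
-0.005 0.125 [279. 217.] [351. 303.]
```

View pics/w3.png

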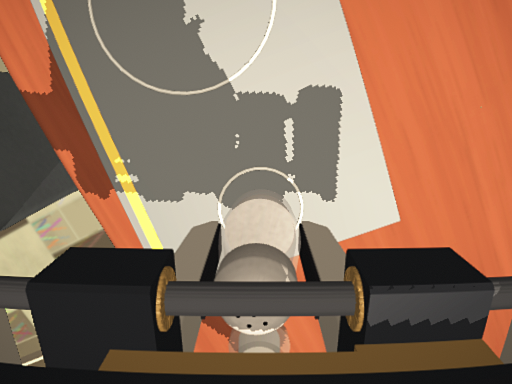

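The base sits inside the small ring, whose arc tops at row 168 and spans columns 218–302 near row 208. I'll compare this with the projection.

Run:
```python
from h import *
from scipy.optimize import least_squares
s=manip.sense(); 
px=np.array([[168,260],[208,218.5],[205,302],[180,231],[177,287]])
P=ray('wrist',px,.003,s)[:,:2]
r=least_squares(lambda c:np.hypot(*(P-c).T)-.03,[.4476,-.1945]); print('ring',r.x,r.fun)
X=np.array(s['eef_rot'])[:2,0]
print('salt est',s['position'][:2]-.004*X)
t=r.x+.004*X; go([t[0],t[1],.029],-26)
```

```text
ring [ 0.44847781 -0.19559619] [ 5.18634621e-06  4.31526652e-04  2.62980897e-04 -1.54911473e-04
  9.81255501e-05]
salt est [ 0.44806529 -0.19485464]
shift [-0.05  0.06  3.69] turn [ 0.12  0.01 -0.01]
```

```bash
python3 -m creep '[[[0.3,0,0,1,0,0,0],[0.3,0,0,2.2,0,0,0],[0.3,0,0,3.1,0,0,0],[0.3,0,0,3.5,0,0,0],[0.3,0,0,3.65,0,0,0],[0.3,0,0,3.65,0,0,0],[0.3,0,0,3.65,0,0,0],[0.45,0,0,3.65,0,0,0],[0.6,0,0,3.65,0,0,0],[0.85,0,0,3.65,0,0,0],[1,0,0,3.65,0,0,0],[1,0,0,3.65,0,0,0]]]'; python3 -m creep '[[[1,0,0,-2,0,0,0],[1,0,0,-5,0,0,0],[1,0,0,-9,0,0,0],[1,0,0,-13,0,0,0],[1,0,0,-17,0,0,0],[1,0,0,-20,0,0,0],[1,0,0,-22,0,0,0],[1,0,0,-23,0,0,0],[1,0,0,-23,0,0,0]]]'
python3 - <<'E'
from h import *
s=where(); save('wrist','w4.png')
for o in optics.outline_of('salt_center','wrist')[:1]:
    a=np.argwhere(o['mask']); ob=np.r_[a.min(0),a.max(0)+1]; print(ob,o['confidence'])
    th=np.linspace(0,2*np.pi,60)
    def bb(c):
        P=np.vstack([np.c_[c[0]+r*np.cos(th),c[1]+r*np.sin(th),0*th+z] for r,z in((.022,0.003),(.022,.063),(.016,.093))])
        q=proj('wrist',P,s); return np.r_[q.min(0),q.max(0)]
    from scipy.optimize import least_squares
    r=least_squares(lambda c:bb(c)-ob,[.448,-.195]); print(r.x,r.fun)
go([.474,.193,.27],-102)
E
```

```text
time_s: 10.3
position: [0.449, -0.1908, 0.0282]
eef_rot: [[0.438, 0.899, 0.0], [0.899, -0.438, -0.0], [-0.0, 0.0, -1.0]]
ft_force: [-1.0, -0.4, -0.3]
grip_width: 0.0691
grip_force: 0.0
time_s: 11.2
position: [0.4496, -0.1911, 0.2594]
eef_rot: [[0.438, 0.899, 0.002], [0.899, -0.438, -0.001], [-0.0, 0.002, -1.0]]
ft_force: [0.2, -0.3, 0.4]
grip_width: 0.0929
grip_force: 0.0
11.2 [ 0.4496 -0.1911  0.2594] yaw -26.0 tilt [-1.0e-04  2.5e-03 -1.0e+00] w 0.0929 f 0.0 [ 0.21 -0.27  0.42] q [-0.51 -0.19  1.73  0.    1.6  -0.05]
[141 241 185 277] 0.72
[ 0.44958823 -0.19079075] [-1.73251622 -1.80151107  1.51439965  1.8030187 ]
shift [ 35.59 -14.53  -1.29] turn [-8.0e-02  6.0e-02  7.6e+01]
```

View pics/w4.png

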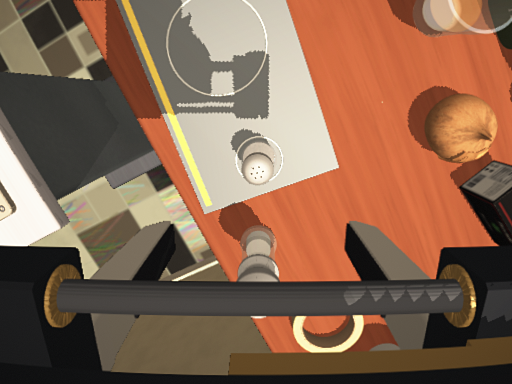

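The salt stands upright in its ring: base around (160,259), ring centred at (160,259). Next I move above the dish.

```bash
python3 -m creep '[[[1,2,-1,-1,0,0,4],[1,5,-2,-1,0,0,10],[1,9,-3.6,-1.3,0,0,18],[1,13,-5.2,-1.3,0,0,26],[1,17,-7,-1.3,0,0,34],[1,21,-8.5,-1.3,0,0,42],[1,25,-10,-1.3,0,0,50],[1,29,-11.8,-1.3,0,0,58],[1,32.5,-13.2,-1.3,0,0,66],[1,34.8,-14.2,-1.3,0,0,73],[1,35.6,-14.5,-1.3,0,0,76],[1,35.6,-14.5,-1.3,0,0,76]]]'
python3 - <<'E'
from h import *
s=where(); im=save('wrist','w5.png')
for t,z in(('dish',.02),('dish_grip',.118),('dish_tab',.034),('tomato_center',.02)):
  for o in optics.find_in(t,'wrist')[:1]: print(t,round(o['confidence'],2),o['at'],ray('wrist',o['at'],z,s)[0].round(4))
E
```

```text
time_s: 12.5
position: [0.4736, 0.1939, 0.2688]
eef_rot: [[0.978, -0.207, -0.004], [-0.207, -0.978, -0.001], [-0.003, 0.002, -1.0]]
ft_force: [-1.1, 0.7, -0.1]
grip_width: 0.0931
grip_force: 0.0
12.5 [0.4736 0.1939 0.2688] yaw -101.92 tilt [-0.0033  0.0016 -1.    ] w 0.0931 f 0.0 [-1.09  0.69 -0.07] q [ 0.29 -0.12  1.65  0.    1.62  2.07]
dish 0.77 [153.8, 254.3] [0.4782 0.1999 0.02  ]
dish_grip 0.77 [154.5, 256.5] [0.493  0.1932 0.118 ]
dish_tab 0.58 [155.8, 253.5] [0.4783 0.2007 0.034 ]
tomato_center 0.42 [158.7, 250.0] [0.4732 0.2066 0.02  ]
```

View pics/w5.png

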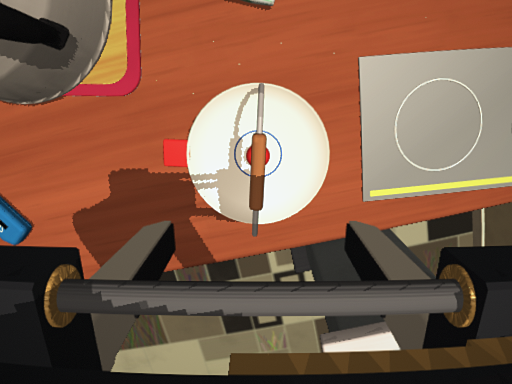

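The bar runs from (134,260) to (209,257), the tab is at (153,176), the dish circle is centred at about (153,258), and the tomato sits at the centre of the blue line.

Run:
```python
from h import *
s=manip.sense()
B=ray('wrist',[[134,260],[209,257]],.125,s); T=ray('wrist',[[153,176]],.034,s)[0]; C=ray('wrist',[[153.5,258]],.03,s)[0]
print(B,T,C,np.hypot(*(B[0]-B[1])[:2]))
d=(B[0]-B[1])[:2]; print('bar ctr',B.mean(0),'perp yaw',np.degrees(np.arctan2(d[1],d[0]))-90,'tab yaw-180',np.degrees(np.arctan2(*(T-C)[1::-1]))-180)
im=cv2.imread('pics/w5.png'); h=cv2.cvtColor(im,cv2.COLOR_BGR2HSV)
m=(h[...,1]<70)&(h[...,2]>150); m[:,:180]=0;m[:,335:]=0;m[:75]=0;m[232:]=0
n,l,st,_=cv2.connectedComponentsWithStats(m.astype(np.uint8)); 
m=np.isin(l,[i for i in range(1,n) if st[i,4]>150])
print('dish',cv2.minEnclosingCircle(ray('wrist',np.argwhere(m),.034,s)[:,:2].astype(np.float32)*1000))
go([B.mean(0)[0],B.mean(0)[1],.099],-102)
```

```text
[[0.51354002 0.18375514 0.125     ]
 [0.44196233 0.20181181 0.125     ]] [0.50293347 0.29131284 0.034     ] [0.48070867 0.1930072  0.03      ] 0.07382011432752487
bar ctr [0.47775117 0.19278348 0.125     ] perp yaw -104.15841351773895 tab yaw-180 -102.73919120001749
dish ((477.6500549316406, 194.30223083496094), 87.85682678222656)
shift [ 0.3  -0.17 17.17] turn [0.03 0.03 0.03]
```

```bash
python3 -m creep '[[[0.5,0.2,0,2,0,0,1.5],[0.5,0.4,-0.1,5,0,0,1.5],[0.5,0.4,-0.1,8,0,0,1.5],[0.5,0.4,-0.1,11,0,0,1.5],[0.5,0.4,-0.1,13.5,0,0,1.5],[0.5,0.4,-0.1,15.5,0,0,1.5],[0.5,0.4,-0.1,16.6,0,0,1.5],[0.5,0.4,-0.1,17,0,0,1.5],[0.5,0.4,-0.1,17,0,0,1.5],[0.5,0.4,-0.1,17,0,0,1.5]]]' 8
python3 - <<'E'
from h import *
s=where(); save('wrist','w6.png')
R=np.array(s['eef_rot'])
P=lambda x,y,z:(np.array([.4777,.1935,0])+x*np.array([np.cos(a),np.sin(a),0])+y*np.array([-np.sin(a),np.cos(a),0])+[0,0,z])
a=np.radians(76.5)
print(proj('wrist',[P(0,.038,.127),P(0,-.038,.127),P(.007,-.0,.127),P(-.007,0,.127)],s).round())
go([.4777,.1935,.099],-103.5)
E
```

```text
time_s: 13.75
position: [0.4797, 0.193, 0.1024]
eef_rot: [[0.972, -0.233, 0.002], [-0.233, -0.972, 0.001], [0.002, -0.001, -1.0]]
ft_force: [0.5, -0.2, 0.6]
grip_width: 0.0463
grip_force: 0.0
13.75 [0.4797 0.193  0.1024] yaw -103.5 tilt [ 1.6e-03 -9.0e-04 -1.0e+00] w 0.0463 f 0.0 [ 0.48 -0.2   0.56] q [ 0.28 -0.01  1.85 -0.    1.3   2.09]
[[329. 260.]
 [184. 261.]
 [262. 246.]
 [262. 276.]]
shift [-0.21  0.01  0.35] turn [-0.06 -0.11  0.  ]
```

View pics/w6.png

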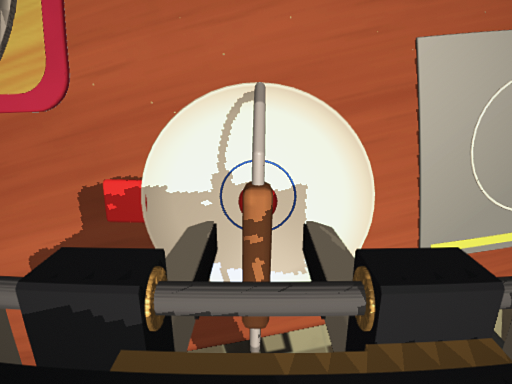

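The bar lies between the fingers, with its ends at rows 183 and 328, matching the prediction. I'll close softly first, then firmly.

```bash
python3 -m creep '[[[0.5,-0.2,0,0.3,0,0,0],[0.45,-0.2,0,0.3,0,0,0],[0.4,-0.2,0,0.3,0,0,0],[0.35,-0.2,0,0.3,0,0,0],[0.3,-0.2,0,0.3,0,0,0],[0.25,-0.2,0,0.3,0,0,0],[0.2,-0.2,0,0.3,0,0,0],[0.15,-0.2,0,0.3,0,0,0],[0.1,-0.2,0,0.3,0,0,0],[0.05,-0.2,0,0.3,0,0,0],[0,-0.2,0,0.3,0,0,0],[0,-0.2,0,0.3,0,0,0]]]' 5;  python3 -m creep '[[[0,0,0,0,0,0,0],[0,0,0,0,0,0,0],[0,0,0,0,0,0,0]]]' 15; python3 -m creep '[[[0,0,0,0,0,0,0],[0,0,0,0,0,0,0],[0,0,0,0,0,0,0]]]' 35;python3 -c "
from h import *
where()"
```

```text
time_s: 15.0
position: [0.4768, 0.1933, 0.098]
eef_rot: [[0.972, -0.233, -0.0], [-0.233, -0.972, -0.0], [-0.0, 0.0, -1.0]]
ft_force: [0.5, -0.1, -1.1]
grip_width: 0.0139
grip_force: 5.0
time_s: 15.3
position: [0.4767, 0.1933, 0.098]
eef_rot: [[0.972, -0.233, -0.0], [-0.233, -0.972, -0.0], [-0.0, 0.0, -1.0]]
ft_force: [-0.5, -0.1, -1.4]
grip_width: 0.014
grip_force: 15.0
time_s: 15.6
position: [0.4767, 0.1934, 0.098]
eef_rot: [[0.972, -0.233, -0.0], [-0.233, -0.972, -0.0], [-0.0, 0.0, -1.0]]
ft_force: [-0.5, -0.2, -2.9]
grip_width: 0.0137
grip_force: 35.0
15.6 [0.4767 0.1934 0.098 ] yaw -103.49 tilt [-2.e-04  1.e-04 -1.e+00] w 0.0137 f 35.0 [-0.46 -0.18 -2.93] q [ 0.29 -0.01  1.86  0.    1.29  2.09]
```

```bash
python3 -m creep '[[[0,0,0,-0.03,0,0,0],[0,0,0,-0.1,0,0,0],[0,0,0,-0.25,0,0,0],[0,0,0,-0.45,0,0,0],[0,0,0,-0.7,0,0,0],[0,0,0,-1,0,0,0],[0,0,0,-1.3,0,0,0],[0,0,0,-1.6,0,0,0],[0,0,0,-1.9,0,0,0],[0,0,0,-2.2,0,0,0],[0,0,0,-2.5,0,0,0],[0,0,0,-2.8,0,0,0]]]';python3 -m creep '[[[0,0,0,-0.3,0,0,0],[0,0,0,-0.65,0,0,0],[0,0,0,-1,0,0,0],[0,0,0,-1.35,0,0,0],[0,0,0,-1.7,0,0,0],[0,0,0,-2.05,0,0,0],[0,0,0,-2.4,0,0,0],[0,0,0,-2.7,0,0,0],[0,0,0,-3,0,0,0],[0,0,0,-3.2,0,0,0],[0,0,0,-3.35,0,0,0],[0,0,0,-3.4,0,0,0]]]'
python3 - <<'E'
from h import *
s=where(); save('wrist','w7.png')
for o in optics.find_in('tomato_center','wrist')[:2]: print(o['confidence'],o['at'])
# expected: dish axes rigid in tool
p=s['position']; print('tomato expected',proj('wrist',[p+[0,0,.019-.118+.023]],s), 'actual->')
go([.4645,-.047,p[2]],-6.1)
E
```

```text
time_s: 16.8
position: [0.4769, 0.1934, 0.1264]
eef_rot: [[0.972, -0.233, 0.0], [-0.233, -0.972, 0.0], [0.0, -0.0, -1.0]]
ft_force: [0.3, 0.4, -3.4]
grip_width: 0.0138
grip_force: 35.0
time_s: 18.0
position: [0.4769, 0.1934, 0.1603]
eef_rot: [[0.972, -0.233, 0.0], [-0.233, -0.972, 0.0], [0.0, -0.0, -1.0]]
ft_force: [0.3, 1.0, -3.7]
grip_width: 0.0138
grip_force: 35.0
18.0 [0.4769 0.1934 0.1603] yaw -103.5 tilt [ 2.e-04 -1.e-04 -1.e+00] w 0.0138 f 35.0 [ 0.28  0.98 -3.71] q [ 0.29 -0.07  1.8   0.    1.41  2.09]
0.58 [200.2, 245.1]
tomato expected [[196.45149279 260.32400952]] actual->
shift [ 4.410e+00  2.366e+01 -2.000e-02] turn [ -0.    0.  -97.4]
```

View pics/w7.png

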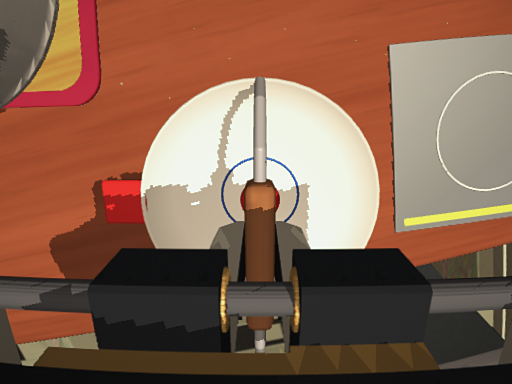

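The dish hangs level, with the tomato at about (200,260) at the centre of the blue line. I'll translate first, smoothly.

```bash
python3 -m creep '[[[0,0.01,0.06,0,0,0,0],[0,0.03,0.18,0,0,0,0],[0,0.07,0.36,0,0,0,0],[0,0.11,0.6,0,0,0,0],[0,0.17,0.9,0,0,0,0],[0,0.23,1.26,0,0,0,0],[0,0.31,1.68,0,0,0,0],[0,0.4,2.16,0,0,0,0],[0,0.5,2.7,0,0,0,0],[0,0.62,3.3,0,0,0,0],[0,0.74,3.96,0,0,0,0],[0,0.87,4.68,0,0,0,0]]]' | head -2
python3 -m creep '[[[0,0.13,0.72,0,0,0,0],[0,0.27,1.44,0,0,0,0],[0,0.4,2.16,0,0,0,0],[0,0.54,2.88,0,0,0,0],[0,0.67,3.6,0,0,0,0],[0,0.81,4.32,0,0,0,0],[0,0.94,5.04,0,0,0,0],[0,1.07,5.76,0,0,0,0],[0,1.21,6.48,0,0,0,0],[0,1.34,7.2,0,0,0,0],[0,1.48,7.92,0,0,0,0],[0,1.61,8.64,0,0,0,0]]]' |head -2
python3 -m creep '[[[0,0.13,0.72,0,0,0,0],[0,0.27,1.44,0,0,0,0],[0,0.4,2.16,0,0,0,0],[0,0.54,2.88,0,0,0,0],[0,0.67,3.6,0,0,0,0],[0,0.81,4.32,0,0,0,0],[0,0.94,5.04,0,0,0,0],[0,1.07,5.76,0,0,0,0]]]' |head -2
python3 -m creep '[[[0,0.13,0.7,0,0,0,0],[0,0.25,1.34,0,0,0,0],[0,0.36,1.92,0,0,0,0],[0,0.45,2.44,0,0,0,0],[0,0.54,2.9,0,0,0,0],[0,0.61,3.3,0,0,0,0],[0,0.68,3.64,0,0,0,0],[0,0.73,3.92,0,0,0,0],[0,0.77,4.14,0,0,0,0],[0,0.8,4.3,0,0,0,0],[0,0.82,4.4,0,0,0,0],[0,0.83,4.46,0,0,0,0]]]'
python3 -c "
from h import *
s=where(); go([.4643,-.0465,s['position'][2]],-6.1)"
```

```text
time_s: 19.3
position: [0.4743, 0.1452, 0.1601]
time_s: 20.5
position: [0.4698, 0.0575, 0.1602]
time_s: 21.3
position: [0.4668, -0.001, 0.1601]
time_s: 22.5
position: [0.4645, -0.0457, 0.1601]
eef_rot: [[0.972, -0.233, -0.0], [-0.233, -0.972, 0.0], [-0.0, -0.0, -1.0]]
ft_force: [-0.3, 0.3, -4.4]
grip_width: 0.0139
grip_force: 35.0
22.5 [ 0.4645 -0.0457  0.1601] yaw -103.5 tilt [-0.e+00 -1.e-04 -1.e+00] w 0.0139 f 35.0 [-0.3   0.3  -4.44] q [-0.21 -0.2   1.92  0.    1.42  1.6 ]
shift [-0.    0.08 -0.  ] turn [ -0.   -0.  -97.4]
```

```bash
python3 -m creep '[[[0,0,0,0,0,0,-0.2],[0,0,0,0,0,0,-0.6],[0,0,0,0,0,0,-1.2],[0,0,0,0,0,0,-2],[0,0,0,0,0,0,-3],[0,0,0,0,0,0,-4.2],[0,0,0,0,0,0,-5.6],[0,0,0,0,0,0,-7.2],[0,0,0,0,0,0,-9],[0,0,0,0,0,0,-11],[0,0,0,0,0,0,-13.2],[0,0,0,0,0,0,-15.6]]]' | head -3
python3 -m creep '[[[0,0,0,0,0,0,-2.4],[0,0,0,0,0,0,-4.8],[0,0,0,0,0,0,-7.2],[0,0,0,0,0,0,-9.6],[0,0,0,0,0,0,-12],[0,0,0,0,0,0,-14.4],[0,0,0,0,0,0,-16.8],[0,0,0,0,0,0,-19.2],[0,0,0,0,0,0,-21.6],[0,0,0,0,0,0,-24],[0,0,0,0,0,0,-26.4],[0,0,0,0,0,0,-28.8]]]' | head -3
python3 -m creep '[[[0,0,0,0,0,0,-2.4],[0,0,0,0,0,0,-4.8],[0,0,0,0,0,0,-7.2],[0,0,0,0,0,0,-9.6],[0,0,0,0,0,0,-12],[0,0,0,0,0,0,-14.4],[0,0,0,0,0,0,-16.8],[0,0,0,0,0,0,-19.2],[0,0,0,0,0,0,-21.6],[0,0,0,0,0,0,-24],[0,0,0,0,0,0,-26.4],[0,0,0,0,0,0,-28.8]]]' | head -3
python3 -m creep '[[[0,0,0,0,0,0,-2.3],[0,0,0,0,0,0,-4.6],[0,0,0,0,0,0,-6.9],[0,0,0,0,0,0,-9.2],[0,0,0,0,0,0,-11.5],[0,0,0,0,0,0,-13.7],[0,0,0,0,0,0,-15.7],[0,0,0,0,0,0,-17.5],[0,0,0,0,0,0,-19.1],[0,0,0,0,0,0,-20.4],[0,0,0,0,0,0,-21.5],[0,0,0,0,0,0,-22.4]]]' | head -3
python3 -m creep '[[[0,0,0,0,0,0,-0.7],[0,0,0,0,0,0,-1.2],[0,0,0,0,0,0,-1.6],[0,0,0,0,0,0,-1.8],[0,0,0,0,0,0,-1.8],[0,0,0,0,0,0,-1.8],[0,0,0,0,0,0,-1.8],[0,0,0,0,0,0,-1.8]]]'
python3 - <<'E'
from h import *
s=where(); go([.4643,-.0465,s['position'][2]],-6.1)
im=save('top','t8.png'); w=save('wrist','w8.png'); c=save('scene','s8.png')
v=np.hstack([cv2.resize(im[150:250,220:385],(400,242),interpolation=cv2.INTER_CUBIC),cv2.resize(c[140:320,170:420],(400,242),interpolation=cv2.INTER_CUBIC)])
cv2.imwrite('pics/v8.png',np.vstack([v,np.hstack([cv2.resize(w,(448,336)),np.zeros((336,352,3),np.uint8)])])[:,:,::-1])
E
```

```text
time_s: 23.7
position: [0.4645, -0.0457, 0.1602]
eef_rot: [[0.999, 0.04, 0.0], [0.04, -0.999, 0.0], [0.0, -0.0, -1.0]]
time_s: 24.9
position: [0.4645, -0.0457, 0.1601]
eef_rot: [[0.856, 0.516, -0.0], [0.516, -0.856, 0.0], [-0.0, -0.0, -1.0]]
time_s: 26.1
position: [0.4645, -0.0457, 0.1601]
eef_rot: [[0.502, 0.865, -0.0], [0.865, -0.502, -0.0], [-0.0, 0.0, -1.0]]
time_s: 27.3
position: [0.4645, -0.0457, 0.1601]
eef_rot: [[0.136, 0.991, -0.0], [0.991, -0.136, -0.0], [-0.0, -0.0, -1.0]]
time_s: 28.1
position: [0.4645, -0.0457, 0.1601]
eef_rot: [[0.106, 0.994, -0.0], [0.994, -0.106, -0.0], [-0.0, -0.0, -1.0]]
ft_force: [0.5, 0.5, -3.6]
grip_width: 0.0139
grip_force: 35.0
28.1 [ 0.4645 -0.0457  0.1601] yaw -6.1 tilt [-0. -0. -1.] w 0.0139 f 35.0 [ 0.47  0.54 -3.56] q [-0.21 -0.2   1.92 -0.    1.42 -0.1 ]
shift [-0.08 -0.01  0.  ] turn [-0.  0. -0.]
```

View pics/v8.png

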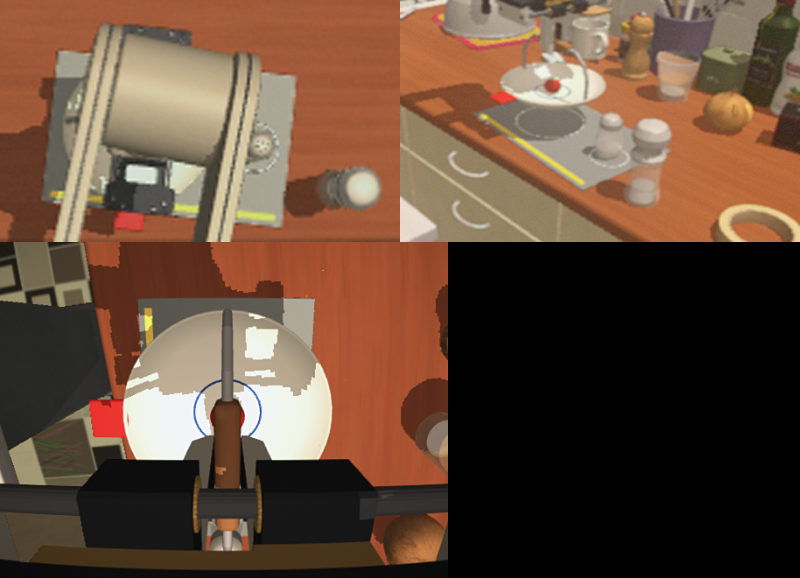

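The views show the dish level over the large ring, its tab pointing at the striped edge and the tomato at the centre of the blue line. The salt is in its ring and the mill is standing. I'm handing in.

```bash
python3 -m creep '[[[0,0,0,0,0,0,0],[0,0,0,0,0,0,0],[0,0,0,0,0,0,0],[0,0,0,0,0,0,0],[0,0,0,0,0,0,0]]]' | head -2; python3 -c "
from cell import manip
print(manip.job_done())"
```

```text
time_s: 28.75
position: [0.4645, -0.0457, 0.1601]
the job is handed in; nothing more can be done
None
```

I handed the job in at 28.75 s: by the last pictures the salt stands in the small ring and the mill is still standing. The dish is held level about 6 cm above the large ring, its tab to the striped edge and the tomato centred; no verdict was returned.

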